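# Set a straightedge against two thumb nuts on a dashboard panel

### The job

On the grey dashboard panel, slide the straightedge forward, flat on the panel, until its long edge lies snug against both thumb nuts at once. Press only gently: the nuts are just finger tight and must not be shifted along their slots. Then set the steel block down gently, upright as it is, on the straightedge to hold it there for marking out, let go, and leave the straightedge touching both nuts and the other things on the bench undisturbed.

Things in the scene. Friction and masses are not known exactly. Their poses are not given: they have to be found in the camera images.
- panel_top (a point): Grey primed dashboard panel, 250 x 440 x 3 mm, clamped on battens, fixed. This point: middle of its upper face, 25 mm above the bench; x across the panel away from the robot, y along it to the left, z up. Hold-down clamps at its far left and right corners (x = +105, y = +-187 to +-269 mm) stand 52 mm above it; only the nuts and the straightedge are on it besides.
- stop_a: Left slot of the panel (40 x 8 mm, along the panel's x) with an upright stud and round brass thumb nut, 18 mm across, 14 mm high; stud top 23 mm above the panel. Origin: middle of the slot on the panel's face, at panel (66, 130) mm. The nut itself sits up to 15 mm either way along the slot, not measured: feel for it. Finger tight: keep any push on it under 5 N; it slips at 6.5 N.
- stop_b: Right slot with its thumb nut, like stop_a, middle of the slot at panel (66, -130) mm. The two nuts are set independently of each other.
- edge_mid (a point): Loose straightedge: aluminium bar 40 x 360 x 8 mm, 0.27 to 0.41 kg, flat on the panel on the robot's side of the nuts. This point: its centre, 4 mm above the panel; y along it, x across it towards the nuts (front edge x = +20, rear edge x = -20 mm). A black grip strip stands on its middle, 18 mm (x) by 70 mm (y), its top 28 mm above this point. The bar is bare from y = 35 to 180 mm on both sides.
- block_mid (a point): Loose drilled steel block, 25 x 75 mm and 50 mm high, 0.62 kg, standing on the bench left or right of the panel. This point: its centre, 25 mm above its underside; x across its 25 mm width, y along its 75 mm length.
- tape: Bystander: roll of masking tape lying flat, 84 mm across, 24 mm high, on the bench at the other side of the panel. Origin: centre of its underside.
- gauge: Bystander: round dashboard gauge, 62 mm across, 53 mm high, standing dial up on the bench beside the panel's far left corner. Origin: centre of its underside.
- relay: Bystander: small black relay, 28 mm cube with copper blades upward, on the bench beside the panel's far right corner. Origin: centre of its underside.
Not all that is in view belongs to the job. There is more than one size of the part that bears block_mid; the job needs the middle-sized.

How it is judged (in metres and radians):
On the way, in this order (a step that is already met when the one before it is completed fails the run):
1. the straightedge is pressed lightly against both thumb nuts at once (contact force between straightedge and stop_a above 0.8 N and contact force between straightedge and stop_b above 0.8 N), for 0.3 s.
2. the block stands on the straightedge (contact force between block and straightedge above 4 N), for 0.3 s.
At the end, for the whole second after the job is handed in: The straightedge lies flat on the panel with its long edge within 1.5 mm of both thumb nuts, the block stands upright on it at rest, everything is released, the nuts are within 1.5 mm of where they were set and the other things where they stood (within 20 mm) (x of each of screw_a_c0, screw_b_c0 in the frame of edge_mid below 0.0305 m and y of screw_a_c0 in the frame of edge_mid between -0.18 and 0.18 m and y of screw_b_c0 in the frame of edge_mid between -0.18 and 0.18 m and angle between edge_mid's own z axis and vertical below 0.04 rad and z of edge_mid in the frame of panel_top below 0.007 m and contact force between block and straightedge above 4 N and angle between block_mid's own z axis and vertical below 0.06 rad and linear speed of each of block, straightedge below 0.01 m/s); the robot touches nothing.
It fails at once if a thumb nut is pushed with more than 5 N (contact force between anything else and stop_a above 5 N or contact force between anything else and stop_b above 5 N).
It fails at once if a thumb nut is shifted more than 1.5 mm along its slot (distance of any of screw_a_c0, screw_b_c0 from where it was at the start of the episode above 0.0015 m).
It fails at once if the straightedge is lifted clear of the panel (25 mm) instead of slid (z of edge_mid in the frame of panel_top above 0.029 m).
It fails at once if the tape, gauge or relay is moved more than 20 mm (distance of any of tape, gauge, relay from where it was at the start of the episode above 0.02 m).
It fails at once if the block is dropped or slammed on the straightedge (over 60 N) (contact force between block and straightedge above 60 N).
It also fails if it takes over 72 s, if anything falls off the work surface, if the arm or the gripper's body presses on something with over 40 N, if the wrist force passes 120 N, or if a joint passes its speed limit or range.

### The arm

A 6-joint arm with a two-finger parallel gripper is mounted at the origin on the work surface. World frame = base frame: x ahead of the robot, y to its left, z up, the work surface at z = 0. Lengths are in mm, angles in rad, forces in N, time in s.
With the tool pointing down it reaches from about 300 to 875 mm from the base axis. Payload 6.4 kg.
Tool frame: the origin (TCP) lies between the finger pads; the fingertips stand arm.tip_extent ahead of it and the grasp point (between the pads) lies 8 mm behind it (arm.tip_extent is the distance from the TCP to the fingertips, in mm); x points along the fingers, z is the direction in which the jaws open and shut, and the axes are right-handed (so a half turn about x gives the same grasp; the last joint's range is limited). The gripper opens to 85 mm and grips with 20 to 120 N. Pads are 22 mm wide; open, the fingers measure 114 mm over their backs; the gripper's body (76 mm by 85 mm) begins 54 mm behind the grasp point. The pads swing forward as they close: fully open they stand 13 mm farther back than shut.
Start: joints at [-1.516, 0.181, 1.607, -0, 1.354, -0.206], TCP at [148.281, -555.566, 242.288] pointing down, gripper open.
Joint ranges: [-2.99, 2.99], [-0.89, 2.07], [0.3, 2.58], [-1.14, 4.28], [0, 2.63], [-3.12, 3.12]. Speed limits (rad/s): [2.57, 2.57, 3.01, 3.14, 3.14, 3.14].

### API

Orientations are given as a unit quaternion [x, y, z, w].
In Python, from bench import arm gives the robot as it stands. The module is installed in compiled form; this text tells all that it offers.
- The arm moves only by the tool play_rows, never from a script. Its argument "motion" is a list of rows, each a list of 7 numbers: the turn, a rotation vector about the tool's x, y, z in rad, then the shift along the tool's x, y, z in cm, then the closure, from 0 (fully open) to 1 (shut). A call has 1 to 10 rows; each row is the pose to reach, as a shift and turn from the pose measured when the call began, along the tool's axes at that moment; what a row does not reach only later rows make up. A row lasts 1/10 s, in which the tool goes at most 50 mm and 8.59 degrees, less where a joint would pass 70% of its speed; a pose out of reach is approached as far as the arm can. A call with a gripper value outside its range is refused whole. The fingers move at their own pace and stop on an object; "newtons" is the grip in N (left out, the last holds). Time passes only in rows, so rows that repeat a pose let the fingers close. It gives the time, the measured TCP pose, the force and the opening at its end, in the units of the state.
- arm.get_state(): the state, without advancing time (a new reading comes with each control period).
- arm.capture(name): name is "scene" or "top"; returns the picture (420x560x3 uint8, red, green, blue); there is no depth.
- arm.camera_info(name): a dict with "mtx" (3x3 intrinsics, pixels), "pose" (4x4, takes a point from camera to world coordinates). Camera axes: x right, y down, z forward; pixel columns grow to the right and rows downward; lengths in mm; the calibration is good to about 2 mm. A picture is of the moment at which its call begins. camera_info takes no time and is no camera call.
- arm.hand_in(): hands the job in, once; it reports no verdict.
The state is a dict: "time_s": time; "qpos": joint angles; "joint_vel": joint speeds; "effort": joint torques, N m; "tcp_pos": TCP position; "orientation": TCP orientation; "wrist_force": force on the tool from outside, world axes, zero at the start; "moment": the same for the moment, N m; "finger_gap": opening from 0.0 (shut) to 1.0 (fully open).
Only numpy, scipy, OpenCV 4.12 (cv2) and the standard library are available. Lean on these libraries where they do the work, as an engineer would, in place of code of your own. Each camera call takes 0.05 s, during which the arm holds its last target. There are 200 camera calls.

## Working session

There is one attempt and no reset: what is moved stays moved. The work goes in short steps, Python scripts to look and compute and a tool call to move; the robot and the scene stay as the last step left them, time stands still between calls to the robot, and variables do not carry over. Pictures are saved under pics/ and viewed, about 8 in all and at most 12, crops included, and the job is handed in when it is done.

Besides the shell and the picture viewer there is one more tool, called after "Emit:" by a JSON object that holds its "api" and its "payload", one argument or row to a line. play_rows: Moves the arm, as the interface text tells. Its arguments: {"type":"object","properties":{"motion":{"type":"array"},"newtons":{"type":"number"}},"required":["motion"]}

```bash
mkdir -p pics; python3 - <<'E'
from bench import arm
import cv2
s=arm.get_state();print(s, arm.tip_extent)
for n in("scene","top"):
    i=arm.capture(n);cv2.imwrite(f"pics/{n}0.png",cv2.cvtColor(i,cv2.COLOR_RGB2BGR));print(n,arm.camera_info(n))
E
```

```text
{'time_s': 0.0, 'qpos': array([-1.51630619e+00,  1.81556954e-01,  1.60801429e+00,  1.16607354e-05,
        1.35383106e+00, -2.06323502e-01]), 'joint_vel': array([-6.21235798e-05,  1.35320971e-04, -9.34623641e-04,  1.00064913e-03,
        1.40183199e-03, -9.17161832e-04]), 'effort': array([-2.82243105e-03, -4.44877410e+01, -3.51331222e+01, -4.75654888e-04,
        9.09426017e-03, -9.28563935e-06]), 'tcp_pos': array([ 148.25029008, -554.99427116,  241.37217066]), 'orientation': array([ 0.43122435,  0.56118627, -0.43024826,  0.56035878]), 'wrist_force': array([ 0.10015051, -0.25244483, -0.70198515]), 'moment': array([0.00108683, 0.00403963, 0.00190978]), 'finger_gap': 1.000075701665668} 11.0
scene {'mtx': array([[480.43270672,   0.        , 278.76099872],
       [  0.        , 480.43270672, 219.0685836 ],
       [  0.        ,   0.        ,   1.        ]]), 'pose': array([[-2.94443775e-01,  5.24032477e-01, -7.99182599e-01,
         1.45280328e+03],
       [ 9.55523371e-01,  1.46842420e-01, -2.55758461e-01,
         2.64623683e+02],
       [-1.66718328e-02, -8.38944138e-01, -5.43962115e-01,
         6.87613355e+02],
       [ 0.00000000e+00,  0.00000000e+00,  0.00000000e+00,
         1.00000000e+00]])}
top {'mtx': array([[529.28683331,   0.        , 276.29951734],
       [  0.        , 529.28683331, 213.76273004],
       [  0.        ,   0.        ,   1.        ]]), 'pose': array([[ 2.01307557e-02, -9.82705849e-01,  1.84075984e-01,
         2.57104164e+02],
       [-9.99753349e-01, -1.80583195e-02,  1.29282167e-02,
        -5.31975599e+01],
       [-9.38053125e-03, -1.84290836e-01, -9.82826991e-01,
         1.62466940e+03],
       [ 0.00000000e+00,  0.00000000e+00,  0.00000000e+00,
         1.00000000e+00]])}
```

View pics/scene0.png

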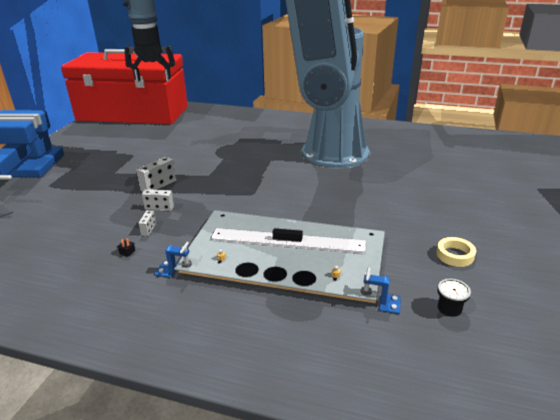

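View pics/top0.png

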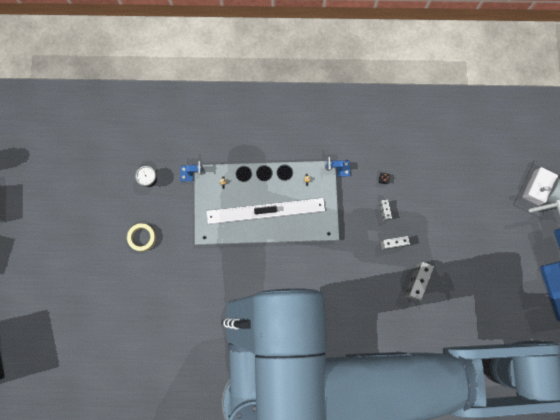

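The scene view shows the panel at about (280,255) with the black grip at (288,235), and brass nuts at (221,257) and (336,272). Three blocks stand at (157,174), (158,200) and (147,222). In the top view the bar runs (208,216)-(325,205), the nuts are at (223,182) and (307,180), and the middle-sized block is at (396,242). The view count is 2.

```bash
cat > h.py <<'E'
from bench import arm
import numpy as np, cv2
from scipy.spatial.transform import Rotation as R
I={n:arm.camera_info(n) for n in("scene","top")}
def ray(n,u,v):
    c=I[n];d=c["pose"][:3,:3]@np.linalg.solve(c["mtx"],[u,v,1.]);return c["pose"][:3,3],d/np.linalg.norm(d)
def onz(n,u,v,z):
    o,d=ray(n,u,v);return o+d*(z-o[2])/d[2]
def tri(a,b):
    (o,d),(p,e)=ray("top",*a),ray("scene",*b)
    t=np.linalg.lstsq(np.c_[d,-e],p-o,rcond=None)[0];A=o+d*t[0];B=p+e*t[1];return (A+B)/2,np.linalg.norm(A-B)
def proj(n,P):
    c=I[n];q=c["mtx"]@(np.linalg.inv(c["pose"])@np.r_[P,1])[:3];return q[:2]/q[2]
E
python3 - <<'E'
import cv2,numpy as np
t=cv2.imread("pics/top0.png");s=cv2.imread("pics/scene0.png")
a=cv2.resize(t[150:310,180:446],None,fx=3,fy=3,interpolation=cv2.INTER_CUBIC)
cv2.imwrite("pics/topc.png",a)
b=cv2.resize(s[150:310,120:400],None,fx=2.85,fy=2.85,interpolation=cv2.INTER_CUBIC)
cv2.imwrite("pics/scenec.png",b)
from h import *
for n,im,roi in(("top",t,(185,150,265,150)),("scene",s,(110,140,300,180))):
    x0,y0,w,h=roi;c=im[y0:y0+h,x0:x0+w];g=cv2.cvtColor(c,cv2.COLOR_BGR2HSV)
    for nm,m in(("white",(g[...,2]>(165))&(g[...,1]<40)),("bl",(g[...,2]>110)&(g[...,1]<60)),("brass",(g[...,1]>110)&(g[...,0]>10)&(g[...,0]<30)&(g[...,2]>90))):
        k,l,st,ce=cv2.connectedComponentsWithStats(m.astype(np.uint8))
        for i in range(1,k):
            if st[i,4]>=(8 if nm=="brass" else 60):
                pts=np.argwhere(l==i)[:,::-1].astype(np.float32)
                r=cv2.minAreaRect(pts)
                print(n,nm,st[i,4],(ce[i]+[x0,y0]).round(1),np.round(np.array(cv2.boxPoints(r))+[x0,y0],1).tolist())
E
```

```text
top white 7162 [262.2 203.4] [[192.4, 165.2], [334.8, 160.5], [337.4, 238.9], [195.0, 243.6]]
top white 103 [386.2 208.4] [[381.4, 200.1], [387.6, 198.9], [391.2, 217.0], [385.0, 218.2]]
top white 170 [396.  241.6] [[383.3, 239.6], [407.8, 235.5], [409.1, 243.3], [384.6, 247.4]]
top bl 18689 [266.3 223.7] [[185.0, 150.0], [404.0, 150.0], [404.0, 299.0], [185.0, 299.0]]
top bl 7267 [403.3 188.1] [[324.0, 150.0], [449.0, 150.0], [449.0, 262.0], [324.0, 262.0]]
top bl 120 [372.7 235.1] [[367.0, 230.0], [380.0, 230.0], [380.0, 241.0], [367.0, 241.0]]
top bl 274 [394.8 241.7] [[379.6, 239.1], [407.7, 234.2], [409.4, 244.2], [381.4, 249.1]]
top bl 399 [421.2 280.1] [[406.1, 294.1], [418.7, 259.4], [433.8, 264.9], [421.1, 299.6]]
top brass 8 [306.6 180. ] [[305.0, 179.0], [309.0, 179.0], [309.0, 181.0], [305.0, 181.0]]
scene white 201 [153.5 187.4] [[141.0, 170.0], [170.0, 170.0], [170.0, 195.0], [141.0, 195.0]]
scene white 100 [145.8 217. ] [[138.4, 222.0], [147.1, 208.0], [153.3, 211.8], [144.5, 225.8]]
scene white 9753 [287.  250.1] [[175.3, 273.4], [183.8, 205.8], [384.0, 230.9], [375.6, 298.4]]
scene bl 31035 [255.4 239.8] [[110.0, 140.0], [409.0, 140.0], [409.0, 319.0], [110.0, 319.0]]
scene bl 289 [116.7 200.5] [[110.0, 191.0], [128.0, 191.0], [128.0, 215.0], [110.0, 215.0]]
scene bl 64 [174.8 215.7] [[168.8, 217.9], [170.4, 211.4], [181.0, 214.0], [179.4, 220.6]]
scene bl 450 [339.6 314.5] [[315.0, 307.0], [365.0, 307.0], [365.0, 319.0], [315.0, 319.0]]
scene brass 51 [220.8 256.2] [[216.7, 253.3], [223.8, 251.8], [225.2, 259.2], [218.1, 260.6]]
scene brass 55 [335.6 273.2] [[332.0, 269.0], [339.0, 269.0], [339.0, 277.0], [332.0, 277.0]]
scene brass 130 [228.  279.1] [[179.8, 272.3], [180.0, 271.0], [276.2, 285.9], [276.0, 287.2]]
scene brass 131 [326.2 294.4] [[277.9, 287.6], [278.1, 286.2], [374.1, 301.1], [373.9, 302.5]]
```

View pics/topc.png

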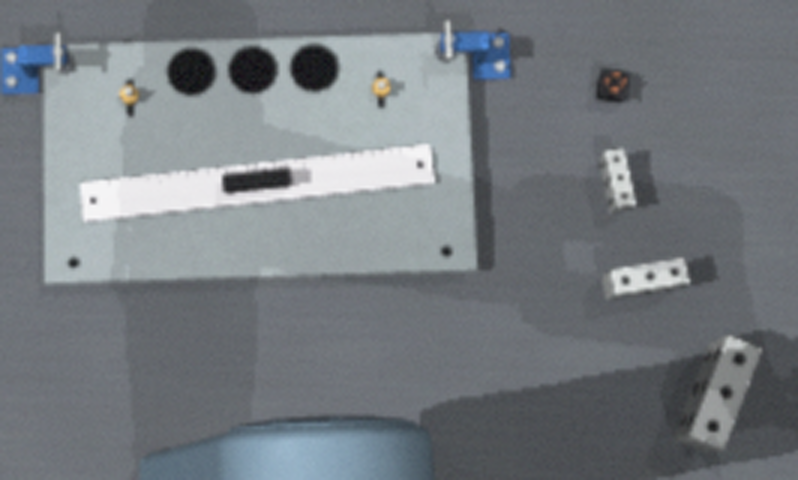

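View pics/scenec.png

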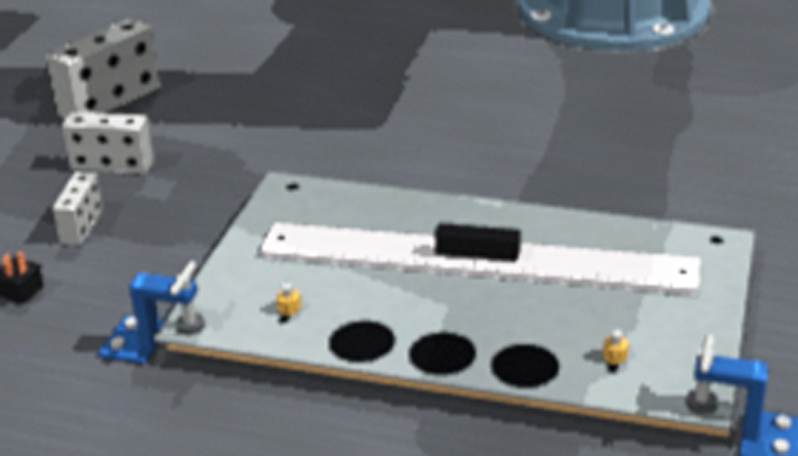

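The crops show, in crop pixels. Top: bar holes (93,200)/(420,164), panel holes (74,262)/(446,251), block top holes (626,280)/(650,275)/(674,271), nuts (129,95)/(381,86). Scene: bar holes (683,272)/(281,238), studs (286,288)/(617,336). The view count is 4.

```bash
python3 - <<'E'
from h import *
T=lambda x,y:(180+(x+.5)/3-.5,150+(y+.5)/3-.5)
S=lambda x,y:(120+(x+.5)/2.85-.5,150+(y+.5)/2.85-.5)
def p(n,a,b): 
    P,e=tri(T(*a),S(*b));print(n,P.round(1),round(e,1));return P
L=p("barL",(93,200),(683,272));Rr=p("barR",(420,164),(281,238))
print("len",np.linalg.norm(L-Rr),"mid",(L+Rr)/2,"yaw",np.arctan2(-(L-Rr)[0],(L-Rr)[1]))
a=p("panL",(74,262),(716,240));b=p("panR",(446,251),(292,186))
print("panel yaw",np.arctan2(-(a-b)[0],(a-b)[1]))
p("studA",(131,83),(617,336));p("studB",(382,75),(286,289))
p("blkTop+y",(626,280),(132,118));p("blkmid",(650,275),(107,118));p("blk-y",(674,271),(82,118))
for nm,z,pts in(("pancorn",25,[(44,43),(44,283),(476,268),(466,33)]),("bar",33,[(80,185),(84,221),(436,183),(432,146)]),("grip",57,[(222,175),(224,193),(292,187),(290,168)]),("blk",50,[(607,277),(612,293),(690,278),(686,259)])):
    q=np.array([onz("top",*T(*x),z) for x in pts]);print(nm,q.round(1).tolist(),"mean",q.mean(0).round(1))
for nm,z,pts in(("blkS",50,[(68,114),(147,116),(152,138),(66,134)]),):
    q=np.array([onz("scene",*S(*x),z) for x in pts]);print(nm,q.round(1).tolist())
E
```

```text
barL [543.9 168.1  31.4] 1.1
barR [ 587.7 -165.4   31.3] 1.3
len 336.36603570328003 mid [565.7787476    1.36367747  31.37104671] yaw 0.13050881076656756
panL [480.6 186.1  24.1] 0.4
panR [ 499.2 -192.9   24.6] 1.6
panel yaw 0.04904870380732924
studA [662.6 134.4  49.4] 4.0
studB [ 675.6 -123.5   49.5] 1.6
blkTop+y [ 468.7 -368.2   52.1] 1.2
blkmid [ 474.1 -392.1   51.5] 1.7
blk-y [ 478.8 -416.3   50.4] 1.6
pancorn [[710.7, 228.0, 25.0], [458.4, 215.7, 25.0], [482.0, -222.6, 25.0], [729.2, -212.5, 25.0]] mean [595.1   2.1  25. ]
bar [[558.8, 182.4, 33.0], [521.6, 176.7, 33.0], [567.6, -181.1, 33.0], [606.1, -176.9, 33.0]] mean [5.636e+02 3.000e-01 3.300e+01]
grip [[567.2, 36.1, 57.0], [548.8, 33.6, 57.0], [556.2, -34.6, 57.0], [575.6, -32.2, 57.0]] mean [561.9   0.8  57. ]
blk [[471.9, -350.4, 50.0], [456.0, -355.1, 50.0], [472.5, -432.9, 50.0], [491.5, -429.4, 50.0]] mean [ 473.  -391.9   50. ]
blkS [[474.9, -432.8, 50.0], [458.1, -357.7, 50.0], [494.2, -333.5, 50.0], [509.1, -414.8, 50.0]]
```

```bash
cat >> h.py <<'E'
def go(p,yaw,s=None):
    """shift (cm) and turn in tool axes to reach TCP p, tool down, jaw(z) axis at yaw from world x (mod pi)"""
    s=s or arm.get_state();r=R.from_quat(s["orientation"]);best=None
    for y in(yaw,yaw+np.pi):
        z=np.array([np.cos(y),np.sin(y),0]);x=np.array([0,0,-1.]);Rt=R.from_matrix(np.c_[x,np.cross(z,x),z])
        v=(r.inv()*Rt).as_rotvec()
        if best is None or np.linalg.norm(v)<np.linalg.norm(best):best=v
    sh=r.inv().apply(np.array(p)-s["tcp_pos"])/10
    print("t",round(s["time_s"],2),"tcp",s["tcp_pos"].round(1),"F",s["wrist_force"].round(2),"M",s["moment"].round(2),"gap",round(s["finger_gap"],3))
    print("turn",best.round(3),"shift",sh.round(2));return best,sh
E
python3 - <<'E'
from h import *
s=arm.get_state();print(R.from_quat(s["orientation"]).as_matrix().round(3))
go((505,-5,110),.13);go((505,-5,40),.13)
E
```

```text
[[-0.     0.966  0.258]
 [ 0.002  0.258 -0.966]
 [-1.     0.    -0.002]]
t 0.1 tcp [ 148.3 -555.1  241.5] F [-0.48 -0.36 -0.15] M [ 0.01 -0.03 -0.01] gap 0.997
turn [-1.44e+00 -1.00e-03 -1.00e-03] shift [ 13.23  48.65 -43.93]
t 0.1 tcp [ 148.3 -555.1  241.5] F [-0.48 -0.36 -0.15] M [ 0.01 -0.03 -0.01] gap 0.997
turn [-1.44e+00 -1.00e-03 -1.00e-03] shift [ 20.23  48.65 -43.92]
```

Emit:
{"api": "play_rows", "payload": {
  "motion": [
    [-0.14,0,0,0,4.9,-4.4,1],
    [-0.29,0,0,0,9.7,-8.8,1],
    [-0.43,0,0,0,14.6,-13.2,1],
    [-0.58,0,0,0,19.5,-17.6,1],
    [-0.72,0,0,0,24.3,-22,1],
    [-0.86,0,0,0,29.2,-26.4,1],
    [-1.01,0,0,0,34.1,-30.7,1],
    [-1.15,0,0,0,38.9,-35.1,1],
    [-1.3,0,0,0,43.8,-39.5,1],
    [-1.44,0,0,0,48.65,-43.9,1]
  ]
}}

```text
time_s: 1.1
tcp_pos: [420.9, -134.0, 242.1]
orientation: [-0.048, 0.705, 0.048, 0.706]
wrist_force: [1.2, -0.7, 1.0]
finger_gap: 0.001
```

```bash
python3 - <<'E'
from h import *
go((505,-5,100),.13)
E
```

```text
t 1.1 tcp [ 420.9 -134.   242.1] F [ 1.24 -0.73  1.04] M [-0.07 -0.03  0.01] gap 0.001
turn [ 0.006  0.    -0.001] shift [14.23 11.63 10.08]
```

Emit:
{"api": "play_rows", "payload": {
  "motion": [
    [0,0,0,4,4,4,1],
    [0,0,0,7,8,8,1],
    [0,0,0,10,11.6,10.1,1],
    [0,0,0,14.2,11.6,10.1,1],
    [0,0,0,17,11.6,10.1,1],
    [0,0,0,18.2,11.6,10.1,1],
    [0,0,0,18.2,11.6,10.1,1],
    [0,0,0,18.2,11.6,10.1,1]
  ]
}}

```text
time_s: 1.9
tcp_pos: [506.2, -6.1, 61.8]
orientation: [-0.048, 0.705, 0.048, 0.706]
wrist_force: [0.2, 0.1, 0.7]
finger_gap: 0.004
```

```bash
python3 - <<'E'
from h import *
s=arm.get_state();print(R.from_quat(s["orientation"]).as_matrix().round(3))
i=arm.capture("scene");cv2.imwrite("pics/s1.png",cv2.resize(i[195:315,160:400,::-1],None,fx=3.3,fy=3.3,interpolation=cv2.INTER_CUBIC))
go((515,-5,40),.13)
E
```

```text
[[ 0.002 -0.135  0.991]
 [ 0.001  0.991  0.135]
 [-1.     0.     0.002]]
t 1.95 tcp [506.9  -6.3  62.6] F [1.04 0.02 0.13] M [ 0.05 -0.04  0.01] gap -0.004
turn [0.005 0.004 0.   ] shift [2.26 0.02 0.81]
```

View pics/s1.png

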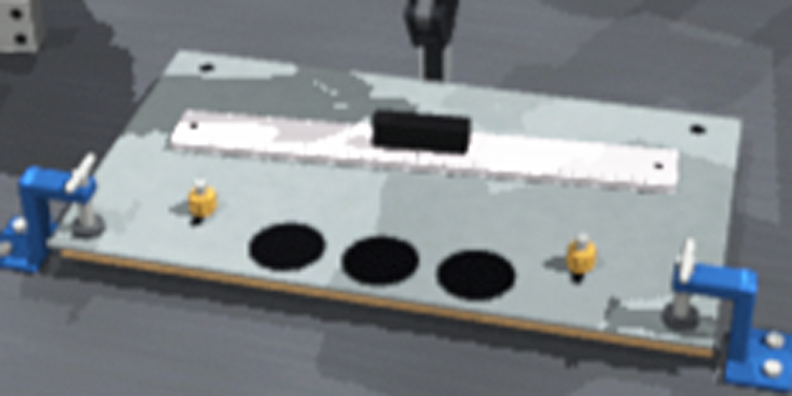

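The pusher stands behind the middle of the straightedge, about (435,60) against the strip at (420,132). The view count is 5. Now I descend and approach.

Emit:
{"api": "play_rows", "payload": {
  "motion": [
    [0,0,0,1,0,0,1],
    [0,0,0,1.8,0,0,1],
    [0,0,0,2.2,0,0,1],
    [0,0,0,2.2,0,0,1]
  ]
}}

```text
time_s: 2.35
tcp_pos: [506.4, -6.3, 39.9]
orientation: [-0.047, 0.705, 0.048, 0.706]
wrist_force: [0.0, -0.9, 0.5]
finger_gap: -0.0
```

Emit:
{"api": "play_rows", "payload": {
  "motion": [
    [0,0,0,0,0,0.4,1],
    [0,0,0,0,0,0.8,1],
    [0,0,0,0,0,1.2,1],
    [0,0,0,0,0,1.5,1],
    [0,0,0,0,0,1.8,1],
    [0,0,0,0,0,2.1,1],
    [0,0,0,0,0,2.4,1],
    [0,0,0,0,0,2.6,1],
    [0,0,0,0,0,2.8,1],
    [0,0,0,0,0,3.0,1]
  ]
}}

```text
time_s: 3.35
tcp_pos: [536.2, -2.3, 40.0]
orientation: [-0.047, 0.705, 0.048, 0.706]
wrist_force: [-0.8, -0.5, 0.2]
finger_gap: -0.0
```

```bash
python3 - <<'E'
from h import *
F=[]
for k in range(4):
    arm.capture("top");F.append(np.r_[arm.get_state()["wrist_force"],arm.get_state()["moment"]])
print(np.mean(F,0).round(2),np.std(F,0).round(2))
i=arm.capture("top");cv2.imwrite("pics/t2.png",i[...,::-1])
i=arm.capture("scene");cv2.imwrite("pics/s2.png",cv2.resize(i[195:315,160:400,::-1],None,fx=3.3,fy=3.3,interpolation=cv2.INTER_CUBIC))
go((560,-3,40),.08)
E
```

```text
[ 0.05 -0.16 -0.15 -0.02 -0.   -0.  ] [0.52 0.43 0.61 0.01 0.02 0.03]
t 3.65 tcp [536.   -2.3  40. ] F [0.43 0.27 0.12] M [0.01 0.01 0.03] gap -0.004
turn [ 0.054  0.002 -0.   ] shift [ 0.   -0.39  2.37]
```

View pics/s2.png

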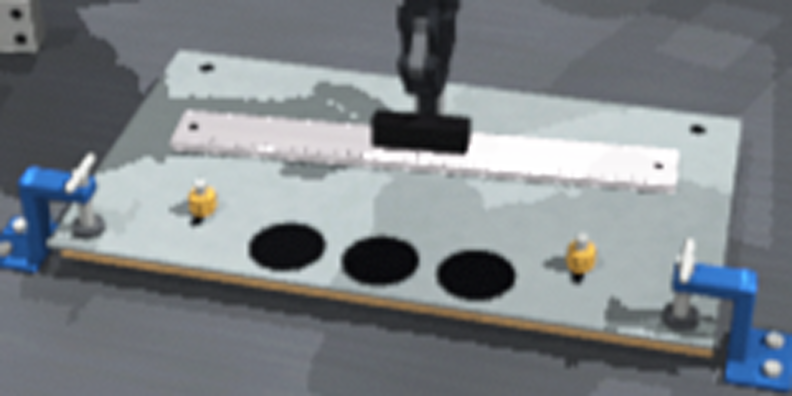

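The bar has not moved: the hole is still at (193,126). The pusher is centred behind the grip. The view count is 6. Now I slide forward and turn gradually to the panel's yaw.

Emit:
{"api": "play_rows", "payload": {
  "motion": [
    [0,0,0,0,0,0.3,1],
    [0,0,0,0,0,0.6,1],
    [0,0,0,0,0,0.9,1],
    [0,0,0,0,0,1.3,1],
    [0,0,0,0,-0.05,1.7,1],
    [0.01,0,0,0,-0.1,2.1,1],
    [0.02,0,0,0,-0.15,2.5,1],
    [0.03,0,0,0,-0.2,2.9,1],
    [0.04,0,0,0,-0.25,3.2,1],
    [0.05,0,0,0,-0.3,3.5,1]
  ]
}}

```text
time_s: 4.65
tcp_pos: [571.2, -0.6, 39.9]
orientation: [-0.029, 0.706, 0.03, 0.707]
wrist_force: [-1.8, 0.5, -0.3]
finger_gap: 0.0
```

```bash
cat >> h.py <<'E'
def look(tag,nf=0):
    F=[]
    for k in range(nf):
        arm.capture("top");s=arm.get_state();F.append(np.r_[s["wrist_force"],s["moment"]])
    if nf:print("mean F,M",np.mean(F,0).round(2))
    for n,(x,y,w,h,f) in dict(scene=(150,195,250,125,3.2),top=(180,150,180,100,4)).items():
        i=arm.capture(n);cv2.imwrite(f"pics/{n}_{tag}.png",i[...,::-1])
        cv2.imwrite(f"pics/{n}_{tag}c.png",cv2.resize(i[y:y+h,x:x+w,::-1],None,fx=f,fy=f,interpolation=cv2.INTER_CUBIC))
E
python3 - <<'E'
from h import *
look("3",8)
a=cv2.imread("pics/scene_3c.png");b=cv2.imread("pics/top_3c.png")
b=cv2.resize(b,None,fx=.95,fy=.45) if 0 else b[:,:]
cv2.imwrite("pics/v3.png",cv2.resize(np.vstack([cv2.resize(a,(560,280)),cv2.resize(b,(560,311))]),None,fx=1,fy=1))
go((600,-1,40),.05)
E
```

```text
mean F,M [ 0.1   0.09 -0.46  0.02  0.02  0.  ]
t 5.15 tcp [571.1  -0.6  40.2] F [0.52 0.69 0.43] M [0.04 0.01 0.06] gap -0.001
turn [ 0.034  0.003 -0.   ] shift [ 0.02 -0.28  2.88]
```

View pics/v3.png

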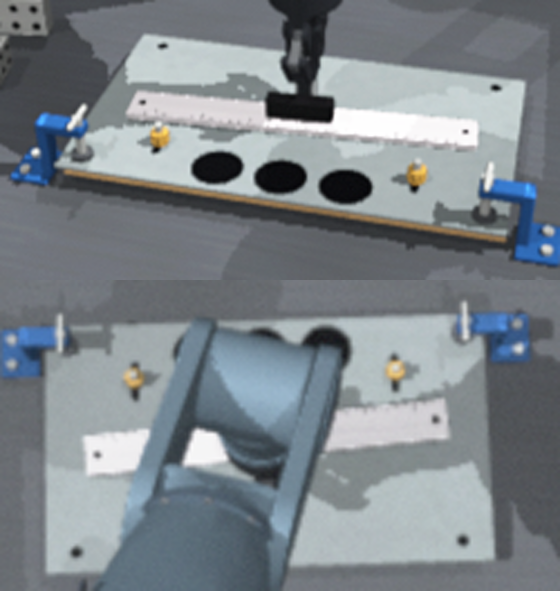

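The bar slid. Its holes appear at (97,455) and (436,420) in the lower half of the view, and the nuts are at (134,378) and (396,371). The view count is 7.

```bash
python3 - <<'E'
from h import *
f=560/180
T=lambda x,y:(180+(x+.5)/f-.5,150+(y-280+.5)/f-.5)
i=cv2.imread("pics/top_3.png");g=cv2.cvtColor(i,cv2.COLOR_BGR2GRAY).astype(float)
hs=cv2.cvtColor(cv2.imread("pics/top0.png"),cv2.COLOR_BGR2HSV)
def dark(a,r=2):
    u,v=np.round(a).astype(int);w=g[v-r:v+r+1,u-r:u+r+1];k=np.clip(np.percentile(w,70)-w-10,0,None);y,x=np.mgrid[v-r:v+r+1,u-r:u+r+1];return (k*x).sum()/k.sum(),(k*y).sum()/k.sum()
L=onz("top",*dark(T(97,455)),33);Q=onz("top",*dark(T(436,420)),33)
d=L-Q;print(L,Q,np.hypot(*d[:2]),"mid",(L+Q)/2,"yaw",np.arctan2(-d[0],d[1]))
# nut centres: brass-ish pixels
for x,y in((134,378),(396,371)):
    u,v=np.round(T(x,y)).astype(int);w=hs[v-6:v+7,u-6:u+7];m=(w[...,1]>70)&(w[...,0]>8)&(w[...,0]<32)&(w[...,2]>110)
    yy,xx=np.nonzero(m);print("nut",m.sum(),onz("top",xx.mean()+u-6,yy.mean()+v-6,39).round(1),"stud",onz("top",*T(x,y-2),45).round(1))
E
```

```text
[576.52997044 169.30310719  33.        ] [ 618.28801072 -164.30264739   33.        ] 336.20906206321797 mid [597.40899058   2.5002299   33.        ] yaw 0.12452416999442782
nut 23 [651.6 134.7  39. ] stud [654.  134.4  45. ]
nut 24 [ 665.4 -123.5   39. ] stud [ 665.7 -124.4   45. ]
```

Emit:
{"api": "play_rows", "payload": {
  "motion": [
    [0.01,0,0,0,0,0.2,1],
    [0.02,0,0,0,0.0,0.4,1],
    [0.03,0,0,0,0,0.6,1],
    [0.03,0,0,0,0,0.8,1],
    [0.03,0,0,0,0,1.0,1],
    [0.03,0,0,0,0,1.2,1],
    [0.03,0,0,0,0,1.4,1],
    [0.03,0,0,0,0,1.5,1],
    [0.03,0,0,0,0,1.6,1],
    [0.03,0,0,0,0,1.7,1]
  ]
}}

```text
time_s: 6.15
tcp_pos: [588.1, 0.8, 40.2]
orientation: [-0.019, 0.706, 0.019, 0.708]
wrist_force: [-1.9, 0.2, -0.7]
finger_gap: -0.0
```

```bash
cat >> h.py <<'E'
def bar(im,z=33):
    """holes of the straightedge in the top image: dark blobs inside the white bar"""
    g=cv2.cvtColor(im,cv2.COLOR_BGR2GRAY)[150:250,185:345]
    bh=cv2.morphologyEx(g,cv2.MORPH_BLACKHAT,np.ones((7,7),np.uint8)).astype(float)
    k,l,st,ce=cv2.connectedComponentsWithStats((bh>45).astype(np.uint8))
    return [(onz("top",*np.array([(bh*(l==i)*np.arange(160)).sum(),(bh*(l==i)*np.arange(100)[:,None]).sum()]/(bh*(l==i)).sum()+[185,150],z).round(1)[:2].tolist(),int(st[i,4])) for i in range(1,k) if 2<=st[i,4]<=40]
E
python3 - <<'E'
from h import *
look("4",6);go((600,-1,40),.05);print(bar(cv2.imread("pics/top_4.png")));print(bar(cv2.imread("pics/top_3.png")))
E
```

```text
Traceback (most recent call last):
  File "h.py", line 37
    return [(onz("top",*np.array([(bh*(l==i)*np.arange(160)).sum(),(bh*(l==i)*np.arange(100)[:,None]).sum()]/(bh*(l==i)).sum()+[185,150],z).round(1)[:2].tolist(),int(st[i,4])) for i in range(1,k) if 2<=st[i,4]<=40]
                                                                                                                                                                                                                     ^
SyntaxError: closing parenthesis ']' does not match opening parenthesis '('
```

```bash
python3 - <<'E'
s=open("h.py").read();s=s[:s.index("def bar(")]
s+='''def bar(im,z=33):
    """bar holes in the top image, as points at height z: small dark blobs, panel holes included"""
    g=cv2.cvtColor(im,cv2.COLOR_BGR2GRAY)[150:250,185:345]
    bh=cv2.morphologyEx(g,cv2.MORPH_BLACKHAT,np.ones((7,7),np.uint8)).astype(float)
    k,l,st,ce=cv2.connectedComponentsWithStats((bh>45).astype(np.uint8));out=[]
    for i in range(1,k):
        if not 2<=st[i,4]<=40:continue
        w=bh*(l==i);y,x=np.mgrid[150:250,185:345]
        p=onz("top",(w*x).sum()/w.sum(),(w*y).sum()/w.sum(),z)[:2]
        if abs(abs(p[1]-2)-167)<10 and p[0]>530:out.append(p)
    out.sort(key=lambda p:p[1]);print("holes",np.round(out,1).tolist())
    if len(out)==2:d=out[1]-out[0];print("mid",((out[0]+out[1])/2).round(1),"yaw",np.arctan2(-d[0],d[1]).round(4),"len",np.hypot(*d).round(1))
'''
open("h.py","w").write(s)
E
python3 - <<'E'
from h import *
bar(cv2.imread("pics/top_3.png"));look("4",6);go((600,-1,40),.05);bar(cv2.imread("pics/top_4.png"))
E
```

```text
holes [[618.5, -163.8], [641.3, -158.2], [576.9, 169.5]]
mean F,M [-1.18 -0.12 -0.25  0.    0.16  0.01]
t 6.55 tcp [588.2   0.8  40.3] F [-1.08 -0.73 -0.17] M [-0.02  0.13  0.05] gap -0.001
turn [ 0.004  0.003 -0.   ] shift [ 0.04 -0.24  1.17]
holes [[632.1, -163.4], [595.7, 170.4]]
mid [613.9   3.5] yaw 0.1086 len 335.8
```

Emit:
{"api": "play_rows", "payload": {
  "motion": [
    [0,0,0,0,0,0.1,1],
    [0,0,0,0,0,0.2,1],
    [0,0,0,0,0,0.3,1],
    [0,0,0,0,0,0.35,1],
    [0,0,0,0,0,0.4,1],
    [0,0,0,0,0,0.45,1],
    [0,0,0,0,0,0.5,1],
    [0,0,0,0,0,0.55,1],
    [0,0,0,0,0,0.6,1]
  ]
}}

```text
time_s: 7.45
tcp_pos: [594.3, 1.1, 40.3]
orientation: [-0.019, 0.706, 0.019, 0.708]
wrist_force: [-2.1, 0.4, -1.2]
finger_gap: 0.002
```

```bash
python3 - <<'E'
from h import *
look("5",4);go((600,-1,40),.05);bar(cv2.imread("pics/top_5.png"))
E
```

```text
mean F,M [-1.41  0.03 -0.46  0.02  0.22 -0.02]
t 7.75 tcp [594.3   1.1  40.4] F [-0.48 -0.32 -1.6 ] M [-0.05  0.16  0.06] gap 0.003
turn [ 0.004  0.003 -0.   ] shift [ 0.04 -0.24  0.56]
holes [[638.1, -163.7], [602.3, 170.8]]
mid [620.2   3.5] yaw 0.1067 len 336.4
```

Emit:
{"api": "play_rows", "payload": {
  "motion": [
    [0,0,0,0,0,0.05,1],
    [0,0,0,0,0,0.1,1],
    [0,0,0,0,0,0.15,1],
    [0,0,0,0,0,0.2,1],
    [0,0,0,0,0,0.25,1],
    [0,0,0,0,0,0.3,1],
    [0,0,0,0,0,0.35,1],
    [0,0,0,0,0,0.4,1],
    [0,0,0,0,0,0.45,1],
    [0,0,0,0,0,0.5,1]
  ]
}}

```text
time_s: 8.75
tcp_pos: [599.4, 1.4, 40.4]
orientation: [-0.019, 0.706, 0.019, 0.708]
wrist_force: [-1.3, 0.5, -0.5]
finger_gap: 0.001
```

```bash
python3 - <<'E'
from h import *
look("6",4);go((600,-1,40),.05);bar(cv2.imread("pics/top_6.png"))
E
```

```text
mean F,M [-1.09  0.14 -1.36 -0.01  0.18  0.02]
t 9.05 tcp [599.4   1.4  40.5] F [-0.85  0.25 -0.54] M [-0.03  0.2  -0.02] gap 0.001
turn [ 0.004  0.004 -0.   ] shift [ 0.05 -0.24  0.05]
holes [[672.6, -170.4], [641.7, -163.3], [608.4, 171.0]]
```

Emit:
{"api": "play_rows", "payload": {
  "motion": [
    [0,0,0,0,0,0.04,1],
    [0,0,0,0,0,0.08,1],
    [0,0,0,0,0,0.12,1],
    [0,0,0,0,0,0.16,1],
    [0,0,0,0,0,0.2,1],
    [0,0,0,0,0,0.24,1],
    [0,0,0,0,0,0.28,1],
    [0,0,0,0,0,0.32,1]
  ]
}}

```text
time_s: 9.85
tcp_pos: [602.6, 1.5, 40.5]
orientation: [-0.019, 0.706, 0.019, 0.708]
wrist_force: [-2.0, 0.6, -0.8]
finger_gap: 0.0
```

```bash
python3 - <<'E'
from h import *
look("7",6);go((600,-1,40),.05);bar(cv2.imread("pics/top_7.png"))
E
```

```text
mean F,M [-1.22  0.24 -0.58  0.07  0.23  0.01]
t 10.25 tcp [602.7   1.5  40.6] F [-1.39  0.49 -1.33] M [0.03 0.2  0.02] gap -0.001
turn [ 0.004  0.004 -0.   ] shift [ 0.06 -0.23 -0.29]
holes [[641.5, -163.8], [615.0, 170.8]]
mid [628.3   3.5] yaw 0.0789 len 335.6
```

Emit:
{"api": "play_rows", "payload": {
  "motion": [
    [0,0,0,0,0,0.02,1],
    [0,0,0,0,0,0.04,1],
    [0,0,0,0,0,0.06,1],
    [0,0,0,0,0,0.08,1],
    [0,0,0,0,0,0.1,1],
    [0,0,0,0,0,0.12,1]
  ]
}}

```text
time_s: 10.85
tcp_pos: [603.9, 1.6, 40.5]
orientation: [-0.019, 0.706, 0.019, 0.708]
wrist_force: [-1.6, 0.0, -0.3]
finger_gap: -0.0
```

```bash
python3 - <<'E'
from h import *
look("8",4);go((600,-1,40),.05);bar(cv2.imread("pics/top_8.png"))
E
```

```text
mean F,M [-1.29  0.89 -0.73  0.11  0.28  0.02]
t 11.15 tcp [604.    1.6  40.6] F [-2.36 -0.37 -0.75] M [0.06 0.25 0.05] gap 0.002
turn [ 0.004  0.004 -0.   ] shift [ 0.06 -0.23 -0.41]
holes [[641.4, -163.8], [616.3, -157.9], [617.8, 171.4]]
```

Emit:
{"api": "play_rows", "payload": {
  "motion": [
    [0,0,0,0,0,0.02,1],
    [0,0,0,0,0,0.04,1],
    [0,0,0,0,0,0.06,1],
    [0,0,0,0,0,0.08,1],
    [0,0,0,0,0,0.1,1]
  ]
}}

```text
time_s: 11.65
tcp_pos: [605.0, 1.6, 40.6]
orientation: [-0.019, 0.705, 0.019, 0.708]
wrist_force: [-1.3, 1.0, -1.0]
finger_gap: -0.003
```

```bash
python3 - <<'E'
from h import *
look("9",4);go((600,-1,40),.05);bar(cv2.imread("pics/top_9.png"))
E
```

```text
mean F,M [-1.51  0.27 -0.93  0.06  0.26  0.02]
t 11.95 tcp [605.    1.6  40.6] F [-1.62  1.39  0.53] M [-0.    0.26  0.08] gap -0.0
turn [ 0.004  0.004 -0.   ] shift [ 0.06 -0.23 -0.51]
holes [[612.0, -174.8], [641.2, -163.9], [616.3, -157.9], [620.8, 171.3]]
```

Emit:
{"api": "play_rows", "payload": {
  "motion": [
    [0,0,0,0,0,0.015,1],
    [0,0,0,0,0,0.03,1],
    [0,0,0,0,0,0.045,1],
    [0,0,0,0,0,0.06,1],
    [0,0,0,0,0,0.075,1]
  ]
}}

```text
time_s: 12.45
tcp_pos: [605.7, 1.6, 40.6]
orientation: [-0.019, 0.705, 0.019, 0.708]
wrist_force: [-1.9, 0.4, 0.0]
finger_gap: -0.002
```

```bash
python3 - <<'E'
from h import *
look("10",5);go((600,-1,40),.05);bar(cv2.imread("pics/top_10.png"))
E
```

```text
mean F,M [-1.38  0.13 -0.81  0.12  0.26  0.03]
t 12.8 tcp [605.8   1.6  40.6] F [-2.08  0.47 -1.37] M [0.1  0.28 0.02] gap 0.003
turn [ 0.004  0.004 -0.   ] shift [ 0.06 -0.23 -0.59]
holes [[611.9, -170.2], [641.2, -163.9], [621.4, 171.2]]
```

Emit:
{"api": "play_rows", "payload": {
  "motion": [
    [0,0,0,0,0,0.015,1],
    [0,0,0,0,0,0.03,1],
    [0,0,0,0,0,0.045,1],
    [0,0,0,0,0,0.06,1]
  ]
}}

```text
time_s: 13.2
tcp_pos: [606.4, 1.7, 40.6]
orientation: [-0.019, 0.705, 0.019, 0.708]
wrist_force: [-1.9, 0.6, 0.2]
finger_gap: -0.004
```

```bash
python3 - <<'E'
from h import *
look("11",5);go((600,-1,40),.05);bar(cv2.imread("pics/top_11.png"))
E
```

```text
mean F,M [-1.88  1.01 -0.81  0.11  0.32 -0.01]
t 13.55 tcp [606.4   1.7  40.6] F [-1.64  0.75  0.02] M [0.12 0.25 0.02] gap 0.0
turn [ 0.004  0.004 -0.   ] shift [ 0.06 -0.23 -0.65]
holes [[611.9, -170.3], [640.7, -163.7], [623.0, 171.0]]
```

Emit:
{"api": "play_rows", "payload": {
  "motion": [
    [0,0,0,0,0,0.015,1],
    [0,0,0,0,0,0.03,1],
    [0,0,0,0,0,0.045,1],
    [0,0,0,0,0,0.06,1]
  ]
}}

```text
time_s: 13.95
tcp_pos: [606.8, 1.7, 40.6]
orientation: [-0.019, 0.706, 0.019, 0.708]
wrist_force: [-2.4, 0.3, 0.3]
finger_gap: -0.0
```

```bash
python3 - <<'E'
from h import *
look("12",5);go((600,-1,40),.05);bar(cv2.imread("pics/top_12.png"))
E
```

```text
mean F,M [-2.77  0.25  0.78  0.07  0.51 -0.01]
t 14.3 tcp [606.8   1.7  40.6] F [-2.89 -0.31 -0.49] M [0.06 0.56 0.01] gap -0.002
turn [ 0.004  0.004 -0.   ] shift [ 0.06 -0.23 -0.7 ]
holes [[612.8, -164.7], [640.7, -163.7], [624.1, 171.4]]
```

Contact with A shows: the force rose to 2.8 N and My doubled. One more small press follows, held for half a second.

Emit:
{"api": "play_rows", "payload": {
  "motion": [
    [0,0,0,0,0,0.03,1],
    [0,0,0,0,0,0.04,1],
    [0,0,0,0,0,0.05,1],
    [0,0,0,0,0,0.05,1]
  ]
}}

```text
time_s: 14.7
tcp_pos: [606.9, 1.7, 40.5]
orientation: [-0.019, 0.706, 0.019, 0.708]
wrist_force: [-6.2, -0.2, 2.5]
finger_gap: 0.004
```

```bash
python3 - <<'E'
from h import *
look("13",6);go((600,-1,40),.05);bar(cv2.imread("pics/top_13.png"))
E
```

```text
mean F,M [-5.31  0.08  2.21  0.04  0.9   0.01]
t 15.1 tcp [607.    1.7  40.6] F [-6.3   0.05  1.64] M [ 0.04  0.87 -0.04] gap 0.003
turn [ 0.004  0.003 -0.   ] shift [ 0.05 -0.24 -0.71]
holes [[612.4, -164.2], [640.7, -163.7], [624.4, 171.0]]
```

Total push was 5.3 N, held for more than 0.4 s with both hole positions steady. Now I retreat.

Emit:
{"api": "play_rows", "payload": {
  "motion": [
    [0,0,0,0,0,-0.1,1],
    [0,0,0,0,0,-0.3,1],
    [0,0,0,0,0,-0.8,1],
    [0,0,0,0,0,-1.8,1],
    [0,0,0,-1,0,-3,1],
    [0,0,0,-4,0,-4,1],
    [0,0,0,-8,0,-4,0.9],
    [0,0,0,-12,0,-4,0.7],
    [0,0,0,-12,0,-4,0.5],
    [0,0,0,-12,0,-4,0.45]
  ]
}}

```text
time_s: 16.1
tcp_pos: [567.0, -0.7, 161.7]
orientation: [-0.019, 0.705, 0.019, 0.709]
wrist_force: [-0.9, -0.2, -1.3]
finger_gap: 0.549
```

```bash
python3 - <<'E'
from h import *
bar(cv2.imread("pics/top_13.png"));look("14");bar(cv2.imread("pics/top_14.png"))
T=lambda x,y:(180+(x+.5)/3-.5,150+(y+.5)/3-.5)
for z,p in((75,[(724,338),(762,350),(722,448),(683,436)]),(36,[(603,150),(623,149),(634,204),(615,208)])):print(z,[onz("top",*T(*q),z)[:2].round(0).tolist() for q in p])
go((473.5,-392,160),.21)
go((473.5,-392,31),.21)
E
```

```text
holes [[612.4, -164.2], [640.7, -163.7], [624.4, 171.0]]
holes [[549.6, -171.1], [666.3, -169.8], [640.1, -164.0], [624.4, 171.0]]
75 [[411.0, -458.0], [400.0, -495.0], [305.0, -453.0], [316.0, -416.0]]
36 [[604.0, -351.0], [606.0, -372.0], [549.0, -382.0], [544.0, -362.0]]
t 16.2 tcp [ 5.655e+02 -4.000e-01  1.592e+02] F [-0.64 -0.08 -0.61] M [-0.01 -0.01  0.  ] gap 0.55
turn [-0.156  0.001 -0.001] shift [ -0.12 -38.61 -11.31]
t 16.2 tcp [ 5.655e+02 -4.000e-01  1.592e+02] F [-0.64 -0.08 -0.61] M [-0.01 -0.01  0.  ] gap 0.55
turn [-0.156  0.001 -0.001] shift [ 12.78 -38.62 -11.32]
```

Emit:
{"api": "play_rows", "payload": {
  "motion": [
    [-0.02,0,0,0,-4.3,-1.3,0.45],
    [-0.04,0,0,0,-8.6,-2.5,0.45],
    [-0.06,0,0,0,-12.9,-3.8,0.45],
    [-0.08,0,0,0,-17.2,-5,0.45],
    [-0.1,0,0,0,-21.5,-6.3,0.45],
    [-0.12,0,0,0,-25.8,-7.5,0.45],
    [-0.14,0,0,0,-30.1,-8.8,0.45],
    [-0.156,0,0,0,-34.4,-10.1,0.45],
    [-0.156,0,0,0,-38.6,-11.3,0.45],
    [-0.156,0,0,0,-38.6,-11.3,0.45]
  ]
}}

```text
time_s: 17.2
tcp_pos: [471.1, -396.5, 156.8]
orientation: [-0.072, 0.704, 0.073, 0.703]
wrist_force: [0.2, 0.5, 0.3]
finger_gap: 0.547
```

```bash
python3 - <<'E'
from h import *
go((473.5,-392,31),.21)
E
```

```text
t 17.2 tcp [ 471.1 -396.5  156.8] F [0.23 0.48 0.34] M [-0.04 -0.01  0.01] gap 0.547
turn [-0.005 -0.001 -0.001] shift [12.58  0.37  0.34]
```

Emit:
{"api": "play_rows", "payload": {
  "motion": [
    [0,0,0,3,0.4,0.35,0.45],
    [0,0,0,6,0.4,0.35,0.45],
    [0,0,0,7.8,0.4,0.35,0.45],
    [0,0,0,7.8,0.4,0.35,0.45]
  ]
}}

```text
time_s: 17.6
tcp_pos: [471.3, -388.1, 73.7]
orientation: [-0.069, 0.706, 0.076, 0.701]
wrist_force: [-0.4, 0.1, -0.4]
finger_gap: 0.552
```

```bash
python3 - <<'E'
from h import *
i=arm.capture("scene");j=arm.capture("top")
a=cv2.resize(i[110:250,90:230,::-1],(560,560),interpolation=cv2.INTER_CUBIC)
cv2.imwrite("pics/g.png",a)
go((473.5,-392,31),.21)
E
```

```text
t 17.7 tcp [ 473.3 -390.6   77.8] F [ 0.12 -0.33 -0.27] M [-0.02 -0.02 -0.  ] gap 0.554
turn [-0.005 -0.002 -0.003] shift [ 4.68 -0.16 -0.  ]
```

View pics/g.png

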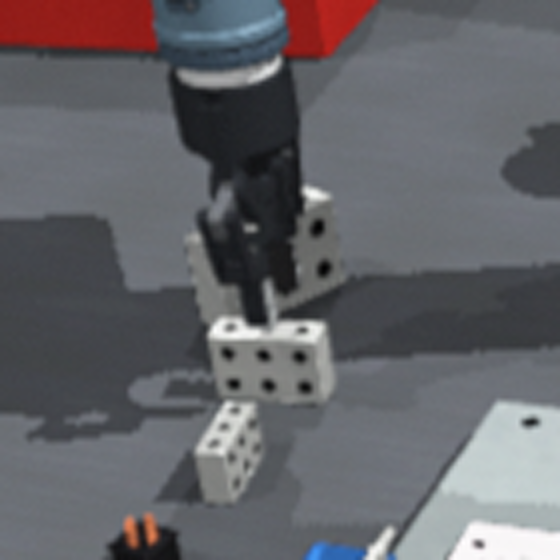

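The fingers at (258,310) hang centred over the middle-sized block, top at (268,330). The view count is 8. I descend and grip.

Emit:
{"api": "play_rows", "payload": {
  "motion": [
    [0,0,0,1.5,-0.15,0,0.45],
    [0,0,0,3,-0.15,0,0.45],
    [0,0,0,4.2,-0.15,0,0.45],
    [0,0,0,4.6,-0.15,0,0.45],
    [0,0,0,4.6,-0.15,0,0.45],
    [0,0,0,4.6,-0.15,0,0.6],
    [0,0,0,4.6,-0.15,0,0.7],
    [0,0,0,4.6,-0.15,0,0.8],
    [0,0,0,4.6,-0.15,0,0.9],
    [0,0,0,4.6,-0.15,0,1]
  ],
  "newtons": 40
}}

```text
time_s: 18.7
tcp_pos: [474.1, -392.4, 32.7]
orientation: [-0.072, 0.704, 0.073, 0.703]
wrist_force: [1.1, 0.9, 4.3]
finger_gap: 0.288
```

Emit:
{"api": "play_rows", "payload": {
  "motion": [
    [0,0,0,0,0,0,1],
    [0,0,0,0,0,0,1],
    [0,0,0,-0.5,0,0,1],
    [0,0,0,-1.5,0,0,1],
    [0,0,0,-2.5,0,0,1],
    [0,0,0,-2.5,0,0,1]
  ]
}}

```text
time_s: 19.3
tcp_pos: [474.9, -393.4, 59.6]
orientation: [-0.073, 0.703, 0.072, 0.704]
wrist_force: [1.4, -0.5, -6.3]
finger_gap: 0.287
```

```bash
python3 - <<'E'
from h import *
F=[]
for k in range(4):
    arm.capture("top");s=arm.get_state();F.append(np.r_[s["wrist_force"],s["moment"]])
print("F",np.mean(F,0).round(2));go((473,-392,180),.05)
E
```

```text
F [ 0.36 -0.47 -6.38 -0.01 -0.    0.02]
t 19.5 tcp [ 473.9 -392.2   57.4] F [-0.31 -0.09 -6.78] M [-0.02 -0.02  0.  ] gap 0.288
turn [ 0.155 -0.001 -0.002] shift [-12.26   0.07  -0.1 ]
```

Emit:
{"api": "play_rows", "payload": {
  "motion": [
    [0,0,0,-3,0,0,1],
    [0,0,0,-6,0,0,1],
    [0,0,0,-9,0,0,1],
    [0,0,0,-11,0,0,1],
    [0,0,0,-11,0,0,1]
  ]
}}

```text
time_s: 20.0
tcp_pos: [475.4, -394.0, 170.8]
orientation: [-0.074, 0.703, 0.072, 0.704]
wrist_force: [-0.1, -0.3, -5.6]
finger_gap: 0.287
```

```bash
python3 - <<'E'
from h import *
go((636.6,-84.4,165),.048)
E
```

```text
t 20.0 tcp [ 475.4 -394.   170.8] F [-0.13 -0.3  -5.59] M [-0.03 -0.01 -0.03] gap 0.287
turn [0.158 0.002 0.003] shift [ 0.53 27.02 22.1 ]
```

Emit:
{"api": "play_rows", "payload": {
  "motion": [
    [0.02,0,0,0,2.7,2.2,1],
    [0.04,0,0,0,5.4,4.4,1],
    [0.06,0,0,0,8.1,6.6,1],
    [0.08,0,0,0,10.8,8.8,1],
    [0.1,0,0,0,13.5,11,1],
    [0.11,0,0,0,16.2,13.2,1],
    [0.13,0,0,0,18.9,15.4,1],
    [0.14,0,0,0,21.6,17.6,1],
    [0.158,0,0,0.2,24.3,19.9,1],
    [0.158,0,0,0.5,27.0,22.1,1]
  ]
}}

```text
time_s: 21.0
tcp_pos: [636.3, -83.0, 163.0]
orientation: [-0.017, 0.707, 0.016, 0.707]
wrist_force: [0.8, -0.5, -6.3]
finger_gap: 0.284
```

Emit:
{"api": "play_rows", "payload": {
  "motion": [
    [0,0,0,0,0,0,1],
    [0,0,0,0,0,0,1]
  ]
}}

```text
time_s: 21.2
tcp_pos: [635.0, -81.5, 160.1]
orientation: [-0.018, 0.709, 0.017, 0.705]
wrist_force: [-0.3, -0.4, -6.0]
finger_gap: 0.285
```

```bash
python3 - <<'E'
from h import *
go((636.6,-84.4,80),.048)
E
```

```text
t 21.2 tcp [635.  -81.5 160.1] F [-0.25 -0.39 -6.01] M [ 0.04 -0.02 -0.04] gap 0.285
turn [ 0.001 -0.005  0.001] shift [ 8.01 -0.29  0.18]
```

Emit:
{"api": "play_rows", "payload": {
  "motion": [
    [0,0,0,1.5,-0.3,0.2,1],
    [0,0,0,3,-0.3,0.2,1],
    [0,0,0,4.5,-0.3,0.2,1],
    [0,0,0,6,-0.3,0.2,1],
    [0,0,0,7.2,-0.3,0.2,1],
    [0,0,0,7.8,-0.3,0.2,1],
    [0,0,0,7.8,-0.3,0.2,1],
    [0,0,0,7.8,-0.3,0.2,1],
    [0,0,0,7.8,-0.3,0.2,1]
  ]
}}

```text
time_s: 22.1
tcp_pos: [637.6, -84.6, 83.2]
orientation: [-0.018, 0.708, 0.017, 0.706]
wrist_force: [-0.3, -0.5, -5.6]
finger_gap: 0.287
```

```bash
python3 - <<'E'
from h import *
look("p",4);go((636.6,-84.4,66),.048);bar(cv2.imread("pics/top_p.png"))
E
```

```text
mean F,M [-0.24 -0.13 -5.98  0.02  0.01 -0.01]
t 22.4 tcp [637.  -84.5  82.5] F [ 0.44  0.1  -6.47] M [0.01 0.02 0.  ] gap 0.284
turn [ 0.001 -0.004  0.001] shift [ 1.65  0.01 -0.03]
holes [[736.5, -174.3], [613.2, -165.3], [640.5, -164.2], [697.7, -158.1], [624.4, 171.0]]
```

View pics/scene_pc.png

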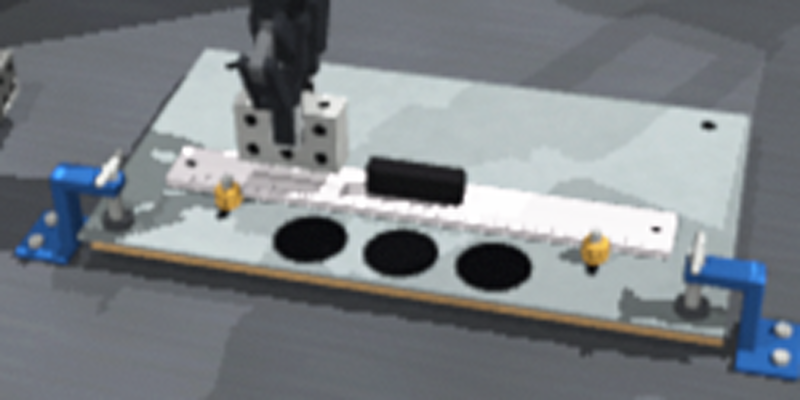

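The block hovers over the bare part at (290,135), between the grip strip and nut B, with both nuts touching the bar edge at (228,195) and (595,250). The view count is 9. Lowering slowly.

Emit:
{"api": "play_rows", "payload": {
  "motion": [
    [0,0,0,0.4,0,0,1],
    [0,0,0,0.8,0,0,1],
    [0,0,0,1.1,0,0,1],
    [0,0,0,1.25,0,0,1],
    [0,0,0,1.3,0,0,1],
    [0,0,0,1.35,0,0,1],
    [0,0,0,1.4,0,0,1],
    [0,0,0,1.45,0,0,1],
    [0,0,0,1.5,0,0,1]
  ]
}}

```text
time_s: 23.3
tcp_pos: [637.0, -84.5, 67.6]
orientation: [-0.018, 0.708, 0.017, 0.706]
wrist_force: [-0.2, -0.1, -6.0]
finger_gap: 0.286
```

```bash
python3 - <<'E'
from h import *
look("q",3);go((636.6,-84.4,65),.048)
E
```

```text
mean F,M [-0.42 -0.14 -6.15  0.04  0.02  0.01]
t 23.55 tcp [636.9 -84.5  67.5] F [ 0.03 -0.66 -5.85] M [ 0.02 -0.01 -0.01] gap 0.284
turn [ 0.001 -0.004  0.001] shift [ 0.25  0.01 -0.03]
```

Emit:
{"api": "play_rows", "payload": {
  "motion": [
    [0,0,0,0.04,0,0,1],
    [0,0,0,0.08,0,0,1],
    [0,0,0,0.12,0,0,1],
    [0,0,0,0.16,0,0,1],
    [0,0,0,0.2,0,0,1]
  ]
}}

```text
time_s: 24.05
tcp_pos: [636.9, -84.6, 65.7]
orientation: [-0.018, 0.708, 0.017, 0.705]
wrist_force: [-0.7, -1.4, -2.0]
finger_gap: 0.282
```

```bash
python3 - <<'E'
from h import *
look("q",3);go((636.6,-84.4,65),.048)
E
```

```text
mean F,M [-0.7  -0.66 -3.95  0.07  0.2   0.03]
t 24.3 tcp [637.  -84.5  65.7] F [-1.46 -0.81 -2.67] M [0.06 0.2  0.02] gap 0.283
turn [ 0.001 -0.004  0.001] shift [ 0.07  0.02 -0.03]
```

Emit:
{"api": "play_rows", "payload": {
  "motion": [
    [0,-0.002,0,0.02,0,0,1],
    [0,-0.004,0,0.04,0,0,1],
    [0,-0.004,0,0.05,0,0,1],
    [0,-0.004,0,0.05,0,0,1]
  ]
}}

```text
time_s: 24.7
tcp_pos: [636.9, -84.6, 65.7]
orientation: [-0.018, 0.707, 0.017, 0.707]
wrist_force: [-3.8, -0.4, 1.3]
finger_gap: 0.283
```

```bash
python3 - <<'E'
from h import *
look("r",4);go((636.6,-84.4,65),.048);bar(cv2.imread("pics/top_r.png"))
E
```

```text
mean F,M [-4.04  0.2   3.16  0.13  0.93  0.02]
t 25.0 tcp [637.  -84.6  65.7] F [-5.27  0.77  5.47] M [ 0.11  1.1  -0.01] gap 0.286
turn [0.001 0.    0.001] shift [ 0.07  0.02 -0.04]
holes [[734.7, -174.3], [640.7, -163.7], [690.0, -157.0], [624.4, 171.0]]
```

Emit:
{"api": "play_rows", "payload": {
  "motion": [
    [0,0.001,0,-0.01,0,0,1],
    [0,0.002,0,-0.02,0,0,1],
    [0,0.003,0,-0.02,0,0,1],
    [0,0.003,0,-0.02,0,0,1]
  ]
}}

```text
time_s: 25.4
tcp_pos: [637.0, -84.6, 65.7]
orientation: [-0.018, 0.708, 0.017, 0.706]
wrist_force: [-2.8, 0.8, -1.4]
finger_gap: 0.285
```

```bash
python3 - <<'E'
from h import *
look("s",4);go((636.6,-84.4,65),.048);bar(cv2.imread("pics/top_s.png"))
E
```

```text
mean F,M [-2.48 -0.45 -1.    0.12  0.43  0.05]
t 25.7 tcp [637.  -84.6  65.7] F [-2.65  0.38 -2.11] M [0.13 0.34 0.09] gap 0.284
turn [ 0.001 -0.003  0.001] shift [ 0.07  0.02 -0.04]
holes [[737.4, -174.9], [640.7, -163.8], [691.4, -157.0], [624.4, 171.0]]
```

Emit:
{"api": "play_rows", "payload": {
  "motion": [
    [0,0,0,0,0,0,0.71],
    [0,0,0,0,0,0,0.69],
    [0,0,0,0,0,0,0.67],
    [0,0,0,0,0,0,0.64],
    [0,0,0,0,0,0,0.6],
    [0,0,0,0,0,0,0.55],
    [0,0,0,0,0,0,0.5],
    [0,0,0,0,0,0,0.5]
  ],
  "newtons": 20
}}

```text
time_s: 26.5
tcp_pos: [637.0, -84.6, 65.7]
orientation: [-0.018, 0.708, 0.017, 0.706]
wrist_force: [-0.0, 0.7, 0.4]
finger_gap: 0.498
```

```bash
python3 - <<'E'
from h import *
look("u",4);go((636.6,-84.4,165),.048);bar(cv2.imread("pics/top_u.png"))
E
```

```text
mean F,M [-0.16 -0.17  0.06  0.   -0.01 -0.02]
t 26.8 tcp [637.  -84.6  65.7] F [ 0.17 -0.88  0.69] M [ 0.03 -0.01  0.03] gap 0.503
turn [ 0.001 -0.003  0.001] shift [-9.93  0.01 -0.07]
holes [[738.0, -174.3], [603.1, -174.0], [640.7, -163.7], [693.2, -157.7], [624.4, 171.0]]
```

View pics/scene_uc.png

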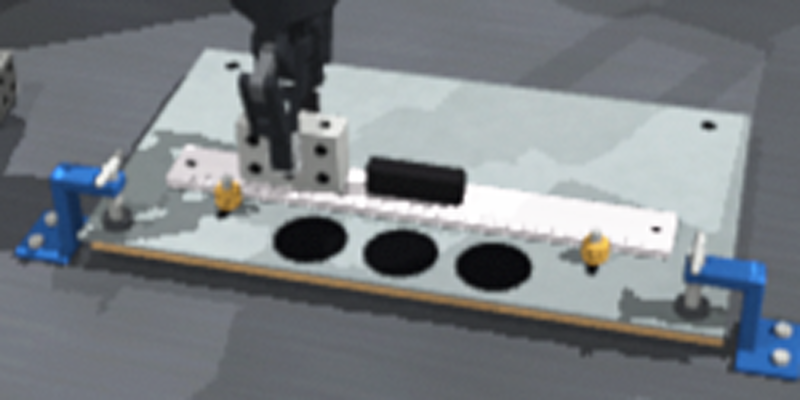

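The block stands on the bar at (293,150) and the fingers are open and clear of it. The bar holes have not moved. The view count is 10. Now I withdraw upward.

Emit:
{"api": "play_rows", "payload": {
  "motion": [
    [0,0,0,-0.5,0,0,0.5],
    [0,0,0,-1.5,0,0,0.5],
    [0,0,0,-3,0,0,0.5],
    [0,0,0,-5,0,0,0.5],
    [0,0,0,-8,0,0,0.5],
    [0,0,0,-11,0,-3,0.5],
    [0,0,0,-13,0,-8,0.5],
    [0,0,0,-14,0,-12,0.5],
    [0,0,0,-14,0,-14,0.5],
    [0,0,0,-14,0,-14,0.5]
  ]
}}

```text
time_s: 27.8
tcp_pos: [496.2, -91.4, 208.1]
orientation: [-0.018, 0.707, 0.016, 0.707]
wrist_force: [-0.1, 0.4, 0.1]
finger_gap: 0.503
```

```bash
python3 - <<'E'
from h import *
look("v");bar(cv2.imread("pics/top_v.png"));go((500,-84,200),.048)
E
```

```text
holes [[582.7, -160.5], [624.4, 171.0]]
mid [603.6   5.2] yaw -0.1251 len 334.1
t 27.9 tcp [498.4 -91.7 207.7] F [-0.14  0.42  0.11] M [ 0.04 -0.01  0.03] gap 0.505
turn [ 0.001 -0.     0.002] shift [0.76 0.76 0.2 ]
```

View pics/scene_vc.png

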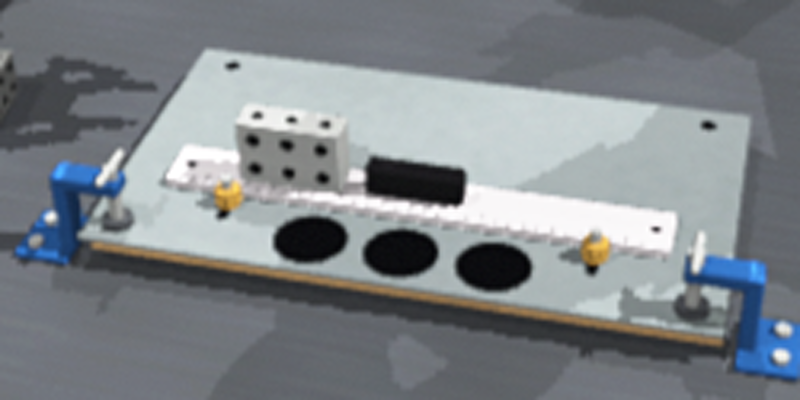

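The block stands upright on the bar at (290,150). The bar holes at (192,163) and (656,229) are where they were before, and both nuts touch the edge. The right hole is hidden by the arm in the top view, so the hole finder's "582.7" is spurious. The view count is 11. Handing in.

```bash
python3 -c "
from bench import arm
arm.hand_in();print(arm.get_state()['time_s'])"
```

```text
the job is handed in; nothing more can be done
the job is handed in; nothing more can be done
```

I handed the job in at about 28 s on the robot's clock (the limit is 72 s). As far as my checks show, the straightedge lies against both thumb nuts with the middle-sized block upright on it. `hand_in` gave no verdict.

- **Pressing the straightedge:** I slid it forward from its rear edge with the fingers shut. It met nut B first, turned about it and met nut A. I held it for about half a second at 5.3 N total, which I estimate as roughly 2 N on each nut. Force on each nut could not be measured directly.
- **Placing the block:** I set it down on the bare part between the grip strip and nut B, pressing with no more than about 9 N. For about half a second, straightening its tilt also pushed forward at about 4 N. I eased that off, then opened the fingers.

Last checks:
- **Straightedge:** its two holes stayed within about 0.5 mm from the press until release. In the last top view the left hole had not moved. The arm hid the right one there (the hole finder's reading was false), but the scene picture shows it in place.
- **Block and arm:** the block stands upright in the last scene picture, and the arm is well clear with no load on the wrist.
- **Not checked at the end:** I did not measure the nuts' shift or the positions of the tape, gauge and relay. The arm's path stayed clear of those three.
- **Disagreement:** my first two-view estimates of the stud positions were about 9 mm beyond the single-view ones. Where the bar met the nuts agreed with the single-view ones.

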